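Fit the keyed grinding drum to the glass grinder

TASK

Fit the grinding drum to the glass grinder: put it collar down over the spindle, turn it gently until its keyway drops over the key, and ease it fully home onto the spindle's shoulder; never force it down on the key or ram it home. Then swing the eye shield back over the drum as far as it goes and let go. Leave the jar, the oil bottle and the two pots where they are.

Things in the scene. Friction and masses are not known exactly. Their poses are not given: they have to be found in the camera images.
- grinder: small grey bench grinder for glass with a white work grid on top, fixed. Origin: on the spindle's axis at bench height; z up, -x is its front (switch side). In its frame the casing covers x -71..+107, y -84..+120 mm, 70 mm high; a splash back along its rear edge rises to 98 mm. Its upright spindle, on x = y = 0, turns stiffly (0.3 N m). The eye shield's post stands at x 0, y +100 mm
- spindle_seat (a point): centre of the spindle's shoulder (33 mm across), where the drum's underside rests when home; 78 mm above the bench, on the spindle's axis; axes as the grinder's. Along the lowest 18 mm of the shaft runs a key 4.5 mm wide, its top end bevelled, that stands 3.7 mm out of the shaft
- drum: grinding drum, 40 mm long, 0.18 to 0.29 kg, right or left of the grinder. Origin: centre of its underside, z up its axis, +x to its keyway. Brass collar 35 mm diameter from 0 to 12 mm, dark barrel 44 mm diameter from 12 to 40 mm (grip here). Bore 16.6 mm and keyway (6.2 mm wide, to 12.5 mm from the axis) go right through. Turned wrong it rests on the key, 18 mm high. Feel with 3 to 6 N; 50 N harms
- shield (a joint): angle of the clear eye shield's arm about its upright post: 0 = over the spindle against its stop, grows anticlockwise seen from above; it starts swung out to the rear left, at 1.9 to 2.2 rad, and stays where it is left (friction 0.1 N m, about 0.7 N at the knob)
- shield_pivot (a point): the shield's upright turning axis, 100 mm to the spindle's left (grinder +y), at the arm's height, 150 mm above the bench; its post (12 mm thick, with a 22 mm sleeve) ends 163 mm above the bench
- shield_knob (a point): black upright knob at the end of the shield's arm, 150 mm from the pivot: 16 mm diameter, 174 to 202 mm above the bench; the point is on its axis, 190 mm above the bench. The arm and the clear plate (72 mm wide, 80 mm along the arm, ending 12 mm short of the knob's axis) below it reach at most 160 mm above the bench
- patina_jar: squat dark jar with red cap, 60 mm diameter, 61 mm high, standing on the other side of the grinder from the drum; to be left alone; origin under its centre
- cutting_oil: white oil bottle 42 mm wide, 96 mm high, behind the grinder to the left; to be left alone; origin under its centre
- cup_nails: clear pot with nails, 107 mm across, 98 mm high, behind the grinder; to be left alone; origin under its centre
- cup_glass: clear pot with glass crumbs, 101 mm across, 90 mm high, behind the grinder; to be left alone; origin under its centre
- spindle_tip (a point): centre of the top end of the spindle's steel shaft, 46 mm above the shoulder (124 mm above the bench). Shaft 15 mm diameter, its last 6 mm tapered to 8 mm, plain above the key. This point does not turn with the spindle: where the spindle stopped is not measured; its key points up to 0.7 rad (40 degrees) to either side of the grinder's -x direction
There are look-alikes about, which are no part of the job. There is more than one size of the drum; the job needs the larger.

How it is judged:
On the way, in this order (a step that is already met when the one before it is completed fails the run):
1. the drum is keyed and sits home on the spindle's shoulder (z of drum in the frame of spindle_seat below 0.0025 m and horizontal distance between drum and spindle_seat below 0.003 m), for 0.2 s.
2. the eye shield is back over the drum (value of joint shield below 0.1 rad), for 0.2 s.
At the end, for the whole second after the job is handed in: The drum sits on the spindle, collar down, its underside within 2.5 mm of the shoulder and within 3 mm of the spindle's axis, upright and at rest; the eye shield stands within 0.1 rad of its stop over the drum (all of step 1 and angle between drum's own z axis and vertical below 0.1 rad and linear speed of drum below 0.02 m/s and value of joint shield below 0.1 rad); the robot touches nothing.
It fails at once if the drum is forced on the key or knocked against the grinder: more than 50 N between drum and grinder before it has dropped over the key (contact force between drum and grinder above 50 N and z of drum in the frame of spindle_seat above 0.012 m).
It fails at once if the drum is rammed home: more than 70 N between drum and grinder (contact force between drum and grinder above 70 N).
It fails at once if the jar, the oil bottle or a pot is pushed more than 30 mm or tipped (distance of any of patina_jar, cutting_oil, cup_nails, cup_glass from where it was at the start of the episode above 0.03 m or angle between any of patina_jar, cutting_oil, cup_nails, cup_glass's own z axis and vertical above 0.5 rad).
It also fails if it takes over 69 s, if anything falls off the work surface, if the arm or the gripper's body presses on something with over 40 N, if the wrist force passes 120 N, or if a joint passes its speed limit or range.

ROBOT

A 6-joint arm with a two-finger parallel gripper is mounted at the origin on a cart in front of the work surface, level with it; the furniture and walls round the work are solid. World frame = base frame: x ahead of the robot, y to its left, z up, the work surface at z = 0. Lengths are in m, angles in rad, forces in N, time in s.
With the tool pointing down it reaches from about 0.225 to 0.725 m from the base axis. Payload 3.1 kg.
Tool frame: the origin (TCP) lies on the centre line of the jaws, within the pads' length; the fingertips stand 19 mm ahead of it and the grasp point (between the pads) is the TCP; y points along the fingers, x is the direction in which the jaws open and shut, and the axes are right-handed (so a half turn about y gives the same grasp; the last joint's range is limited). The gripper opens to 85 mm and grips with 20 to 120 N. Pads are 22 mm wide; open, the fingers measure 114 mm over their backs; the gripper's body (76 mm by 85 mm) begins 54 mm behind the grasp point. The pads swing forward as they close: fully open they stand 13 mm farther back than shut.
Start: joints at [-1.427, 0.048, 0.099, 1.622, 0, 1.443], TCP at [0.141, -0.506, 0.25] pointing down, gripper open.
Joint ranges: [-2.91, 2.91], [-0.99, 1.94], [-1.21, 1.42], [-2.12, 2.29], [-1.49, 1.47], [-3.14, 3.14]. Speed limits (rad/s): [2.79, 2.79, 3.14, 3.14, 3.14, 3.14].

INTERFACE

Orientations are given as a unit quaternion [w, x, y, z].
In Python, from bench import r gives the robot as it stands.
- The arm moves only by the tool step_arm, never from a script. Its argument "targets" is a list of rows, each an object with "grip": the opening, from 0 (shut) to 1 (fully open); "linear": the shift along the world's x, y, z in cm, a list of three; "twist": the turn about the world's z in degrees. In form: [{"grip": grip, "linear": [tx, ty, tz], "twist": twist}, ...]. A call has 1 to 20 rows; each row shifts and turns the commanded pose from where the row before left it; what a row does not reach is not made up. A row lasts 1/8 s, in which the tool goes at most 62.5 mm and 10.7 degrees, less where a joint would pass 70% of its speed; a pose out of reach is approached as far as the arm can. A call with a gripper value outside its range is refused whole. The fingers move at their own pace and stop on an object; "grip_force" is the grip in N (left out, the last holds). Time passes only in rows, so rows that do not move let the fingers close. It gives the time, the measured TCP pose, the force and the opening at its end, in the units of the state.
- r.read_state(): the state, without advancing time (a new reading comes with each control period).
- r.capture(name): name is "side" or "top" or "wrist"; returns a dict with "pixels" (384x512x3 uint8, red, green, blue), "fx", "fy", "cx", "cy" (pixels), "dist" ([k1, k2, p1, p2, k3] as OpenCV has them; the pictures are not rectified), "rvec" (rotation vector, rad) and "tvec" (3), from world to camera coordinates, as OpenCV has them. Camera axes: x right, y down, z forward; pixel columns grow to the right and rows downward; lengths in m; the calibration is good to about 2 mm. A picture is of the moment at which its call begins. There is no depth.
- r.sign_off(): hands the job in, once; it reports no verdict.
The state is a dict: "time": time; "joint_positions": joint angles; "dq": joint speeds; "joint_efforts": joint torques, N m; "tool_pos": TCP position; "tool_rot": TCP orientation; "ft_force": force on the tool from outside, world axes, zero at the start; "wrist_torque": the same for the moment, N m; "finger_gap": opening from 0.0 (shut) to 1.0 (fully open).
Only numpy, scipy, OpenCV 4.12 (cv2) and the standard library are available. Lean on these libraries where they do the work, as an engineer would, in place of code of your own. Each camera call takes 0.05 s, during which the arm holds its last target.

## Working session

There is one attempt and no reset: what is moved stays moved. The work goes in short steps, Python scripts to look and compute and a tool call to move; the robot and the scene stay as the last step left them, time stands still between calls to the robot, and variables do not carry over. Pictures are saved under pics/ and viewed, and the job is handed in when it is done.

Besides the shell and the picture viewer there is one more tool, called as a command line: name --argument value ..., lists and objects as JSON in quotes. step_arm: Moves the arm, as the interface text tells. Its arguments: {"type":"object","properties":{"targets":{"type":"array","items":{"type":"object","properties":{"grip":{"type":"number"},"linear":{"type":"array","items":{"type":"number"}},"twist":{"type":"number"}}}},"grip_force":{"type":"number"}},"required":["targets"]}

```bash
ls; mkdir -p pics
cat > h.py <<'E'
import numpy as np,cv2,pickle
from bench import r
def cap(n,f):
    c=r.capture(n); pickle.dump(c,open(f'pics/{f}.pkl','wb')); cv2.imwrite(f'pics/{f}.png',c['pixels'][:,:,::-1]); return c
def load(f): return pickle.load(open(f'pics/{f}.pkl','rb'))
def K(c): return np.array([[c['fx'],0,c['cx']],[0,c['fy'],c['cy']],[0,0,1.]])
def ray(c,uv):
    p=cv2.undistortPoints(np.array([[uv]],float),K(c),np.array(c['dist'],float)).ravel()
    R=cv2.Rodrigues(np.array(c['rvec'],float))[0]; t=np.array(c['tvec'],float).ravel()
    return -R.T@t, R.T@np.array([p[0],p[1],1])
def atz(c,uv,z):
    o,d=ray(c,uv); return o+d*(z-o[2])/d[2]
def proj(c,P):
    return cv2.projectPoints(np.array(P,float).reshape(-1,3),np.array(c['rvec'],float),np.array(c['tvec'],float),K(c),np.array(c['dist'],float))[0].reshape(-1,2)
def tri(a,ua,b,ub):
    o1,d1=ray(a,ua);o2,d2=ray(b,ub);A=np.stack([d1,-d2],1);s=np.linalg.lstsq(A,o2-o1,rcond=None)[0]
    p,q=o1+s[0]*d1,o2+s[1]*d2; return (p+q)/2,np.linalg.norm(p-q)
def crop(c,f,x0,y0,x1,y1,k):
    cv2.imwrite(f'pics/{f}.png',cv2.resize(np.ascontiguousarray(c['pixels'][y0:y1,x0:x1,::-1]),None,fx=k,fy=k,interpolation=cv2.INTER_CUBIC))
E
python3 - <<'E'
from h import *
for n in ['side','top','wrist']:
    c=cap(n,n+'0'); print(n,ray(c,(256,192)))
print(r.read_state())
E
```

```text
pics
side (array([0.24083749, 0.83334297, 0.54859456]), array([ 0.36914395, -0.78179346, -0.50265626]))
top (array([0.38623001, 0.19018703, 1.11265834]), array([ 0.17621763, -0.01041585, -0.98431813]))
wrist (array([ 0.20697478, -0.4862794 ,  0.37277432]), array([-0.27269441, -0.05948336, -0.96037856]))
{'time': 0.15, 'joint_positions': array([-1.42676861e+00,  4.85803788e-02,  9.79646671e-02,  1.62201310e+00,
       -2.67822093e-05,  1.44300479e+00]), 'dq': array([ 0.00118817, -0.00234923,  0.00321257,  0.0011409 , -0.00152153,
       -0.00244369]), 'joint_efforts': array([ 2.44109964e-03, -3.39259958e+01,  3.20423770e+01,  1.53768965e-02,
       -1.09926675e-04, -2.47996120e-06]), 'tool_pos': array([ 0.14087453, -0.50528597,  0.24938965]), 'tool_rot': array([ 0.56358246, -0.56268718,  0.42811173, -0.42717479]), 'ft_force': array([ 0.18398495, -0.26438908, -0.30444884]), 'wrist_torque': array([-0.00925651, -0.0384018 ,  0.06385185]), 'finger_gap': 0.9977050252223635}
```

View pics/side0.png

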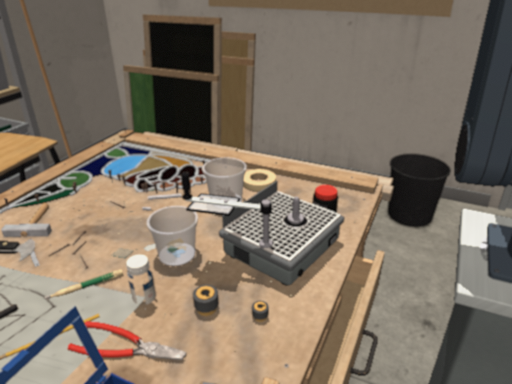

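View pics/top0.png

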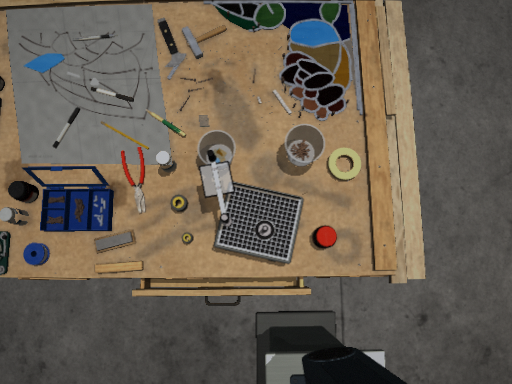

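View pics/wrist0.png

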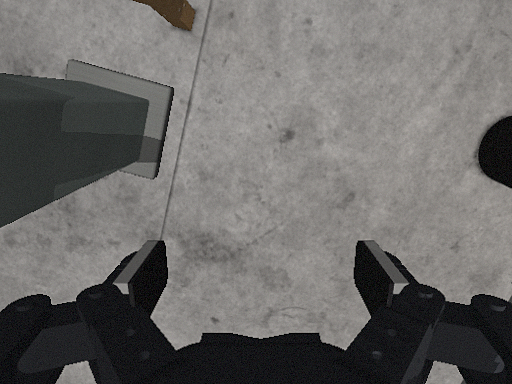

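Run:
```python
from h import *
t=load('top0');s=load('side0')
for n,u in [('big',(179,203)),('small',(187,238)),('spin',(265,229)),('jar',(325,237)),('oil',(164,160)),('c1',(216,150)),('c2',(304,146)),('knob',(212,155)),('postish',(224,216))]: print(n,u,atz(t,u,0.04).round(3),atz(t,u,.124).round(3),atz(t,u,.19).round(3))
crop(s,'sd',180,270,290,340,6)
crop(t,'td',150,180,320,270,4)
crop(s,'sg',170,150,350,290,4)
```

```text
big (179, 203) [0.55  0.386 0.04 ] [0.538 0.371 0.124] [0.527 0.359 0.19 ]
small (187, 238) [0.456 0.363 0.04 ] [0.451 0.349 0.124] [0.447 0.339 0.19 ]
spin (265, 229) [0.478 0.156 0.04 ] [0.471 0.159 0.124] [0.465 0.161 0.19 ]
jar (325, 237) [ 0.455 -0.003  0.04 ] [0.45  0.012 0.124] [0.445 0.024 0.19 ]
oil (164, 160) [0.67 0.43 0.04] [0.648 0.411 0.124] [0.63  0.397 0.19 ]
c1 (216, 150) [0.697 0.287 0.04 ] [0.672 0.28  0.124] [0.653 0.274 0.19 ]
c2 (304, 146) [0.706 0.045 0.04 ] [0.681 0.056 0.124] [0.661 0.065 0.19 ]
knob (212, 155) [0.683 0.298 0.04 ] [0.659 0.29  0.124] [0.641 0.283 0.19 ]
postish (224, 216) [0.514 0.265 0.04 ] [0.504 0.259 0.124] [0.496 0.255 0.19 ]
```

View pics/sd.png

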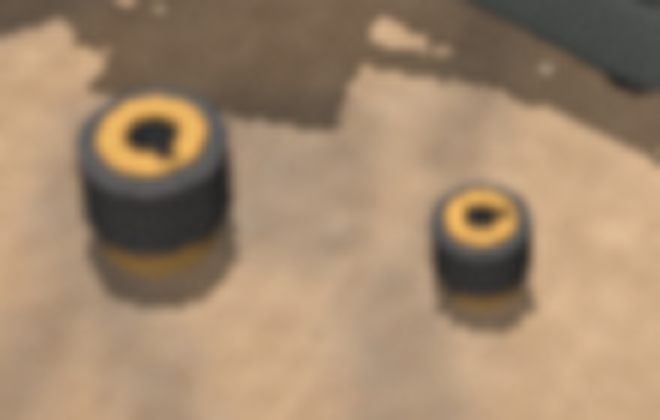

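View pics/td.png

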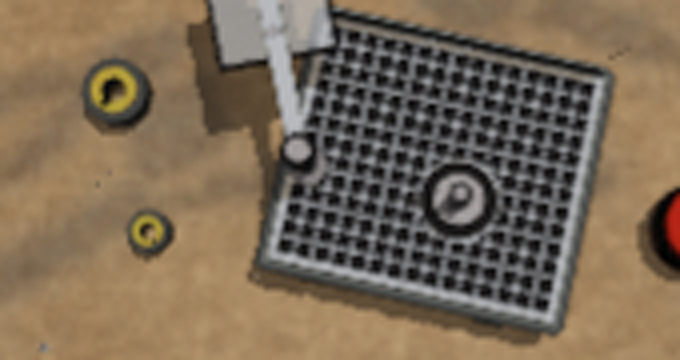

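View pics/sg.png

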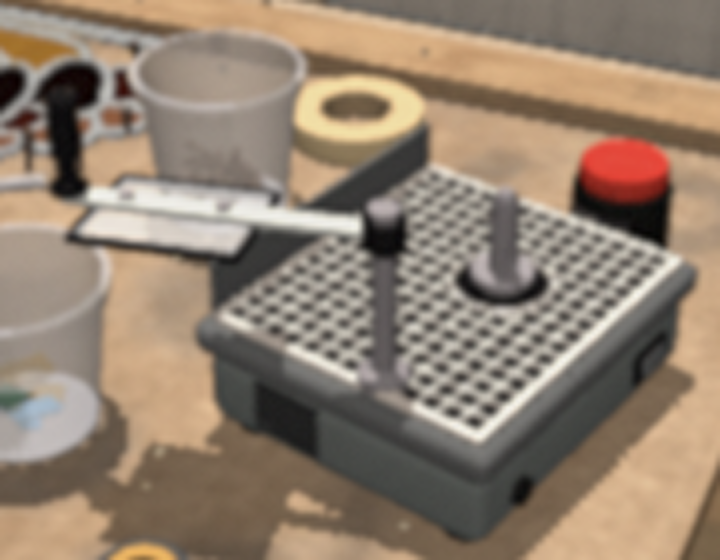

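```bash
cat >> h.py <<'E'
from scipy.spatial.transform import Rotation as Rn
def st():
    s=r.read_state(); q=s['tool_rot']; M=Rn.from_quat([q[1],q[2],q[3],q[0]]).as_matrix()
    print('t',round(s['time'],2),'p',s['tool_pos'].round(4),'X',M[:,0].round(3),'yaw',round(np.degrees(np.arctan2(M[1,0],M[0,0])),1),'Z',M[:,2].round(3),'Y',M[:,1].round(3),'F',s['ft_force'].round(2),'T',s['wrist_torque'].round(2),'g',round(s['finger_gap'],3),'j',s['joint_positions'].round(2)); return s,M
E
python3 - <<'E'
from h import *
s,M=st()
c=load('wrist0');o,d=ray(c,(256,192)); print('cam off in tool',M.T@(o-s['tool_pos']),M.T@d)
t=load('top0');sd=load('side0')
print(tri(t,(265,227),sd,(296.8,198)))
# shoulder, knob
print('knob',tri(t,(211.5,154.5),sd,(186.5,174)))
print('drum top',atz(t,(178.7,203),.04),atz(sd,(205.5,293),.04))
for u in [(150+262/4,180+265/4),(150+555/4,180+325/4),(150+605/4,180+80/4),(150+335/4,180+15/4)]: print(atz(t,u,.07))
crop(t,'tg',200,170,310,270,6)
E
```

```text
t 0.15 p [ 0.1409 -0.5053  0.2494] X [ 0.268 -0.963 -0.002] yaw -74.4 Z [0.963 0.268 0.   ] Y [-0.     0.002 -1.   ] F [ 0.18 -0.26 -0.3 ] T [-0.01 -0.04  0.06] g 0.998 j [-1.43  0.05  0.1   1.62 -0.    1.44]
cam off in tool [-0.0007865  -0.1233692   0.06880182] [-0.01416603  0.96034825 -0.2788513 ]
(array([0.47336066, 0.15786171, 0.12127763]), np.float64(0.005938886129293707))
knob (array([0.63960152, 0.28331908, 0.20001473]), np.float64(0.00018340553561780885))
drum top [0.55043458 0.38694133 0.04      ] [0.54806628 0.39131462 0.04      ]
[0.43281846 0.28460985 0.07      ]
[0.39271457 0.09786907 0.07      ]
[0.55037693 0.0611124  0.07      ]
[0.59555376 0.23739081 0.07      ]
```

View pics/tg.png

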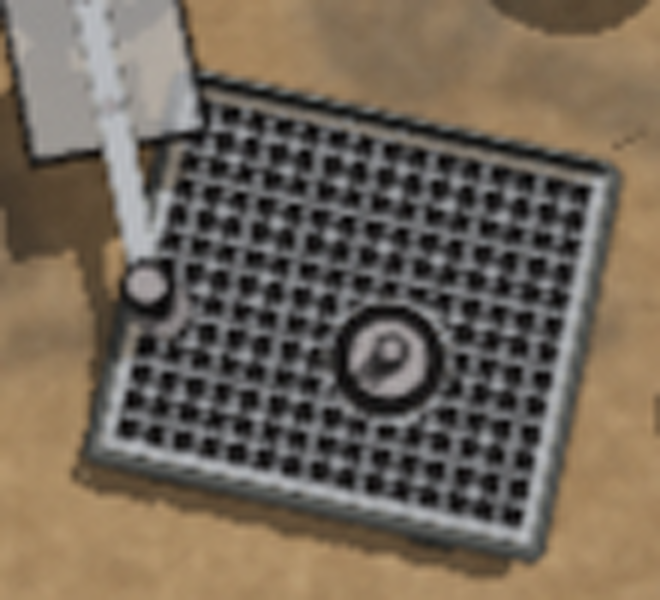

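step_arm --targets '[{"grip": 1, "linear": [2, 4.3, 0.5], "twist": 10}, {"grip": 1, "linear": [2, 4.3, 0.5], "twist": 10}, {"grip": 1, "linear": [2, 4.3, 0.5], "twist": 10}, {"grip": 1, "linear": [2, 4.3, 0.5], "twist": 10}, {"grip": 1, "linear": [2, 4.3, 0.5], "twist": 10}, {"grip": 1, "linear": [2, 4.3, 0.5], "twist": 10}, {"grip": 1, "linear": [2, 4.3, 0.5], "twist": 10}, {"grip": 1, "linear": [2, 4.3, 0.5], "twist": 10}, {"grip": 1, "linear": [2, 4.3, 0.5], "twist": 10}, {"grip": 1, "linear": [2, 4.3, 0.5], "twist": 10}, {"grip": 1, "linear": [2, 4.3, 0.5], "twist": 10}, {"grip": 1, "linear": [2, 4.3, 0.5], "twist": 10}, {"grip": 1, "linear": [2, 4.3, 0.5], "twist": 10}, {"grip": 1, "linear": [2, 4.3, 0.5], "twist": 10}, {"grip": 1, "linear": [2, 4.3, 0.5], "twist": 10}, {"grip": 1, "linear": [2, 4.3, 0.5], "twist": 10}, {"grip": 1, "linear": [2, 4.3, 0], "twist": 10}, {"grip": 1, "linear": [2, 4.3, 0], "twist": 10}, {"grip": 1, "linear": [0, 0, 0], "twist": 0}, {"grip": 1, "linear": [0, 0, 0], "twist": 0}]'

```text
time: 2.65
tool_pos: [0.5005, 0.2679, 0.3298]
tool_rot: [0.428, -0.428, -0.562, 0.564]
ft_force: [-0.4, -0.4, 0.8]
finger_gap: 0.994
```

Run:
```python
from h import *
st(); c=cap('wrist','w1')
```

```text
t 2.65 p [0.5005 0.2679 0.3298] X [-0.268  0.963 -0.001] yaw 105.5 Z [-0.963 -0.268  0.002] Y [-0.001 -0.001 -1.   ] F [-0.43 -0.36  0.82] T [-0.04 -0.02  0.01] g 0.994 j [ 0.37  0.2   0.43  1.8  -0.    0.1 ]
```

View pics/w1.png

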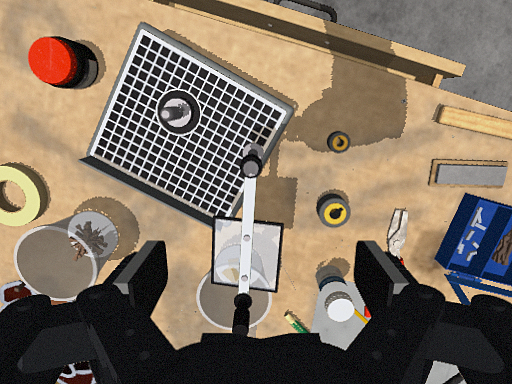

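Run:
```python
from h import *
c=load('w1'); im=c['pixels'][:,:,::-1]
a=cv2.resize(im[70:150,130:230],(500,400),interpolation=cv2.INTER_CUBIC)
b=cv2.resize(im[180:240,300:370],(467,400),interpolation=cv2.INTER_CUBIC)[:, :300*1]
b=cv2.resize(im[185:237,310:360],(290,302),interpolation=cv2.INTER_CUBIC)
o=np.zeros((400,800,3),np.uint8); o[:,:500]=a; o[:302,505:795]=b; cv2.imwrite('pics/w1c.png',o)
```

```text
(no output)
```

View pics/w1c.png

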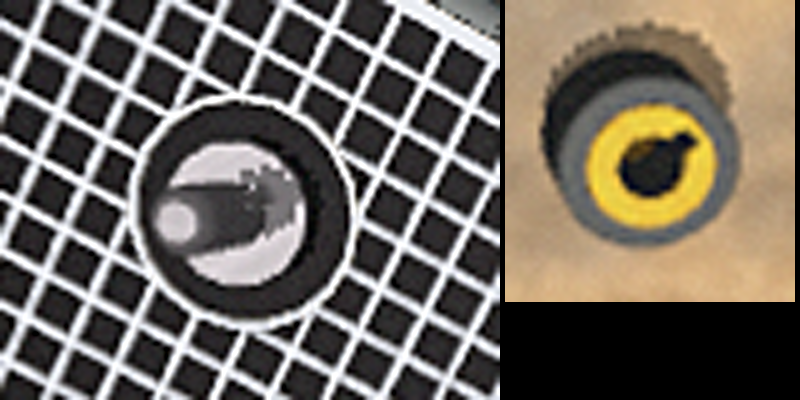

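Run:
```python
from h import *
c=load('w1');t=load('top0');s=load('side0')
print('tip',atz(c,(165.6,114.4),.124),'shoulder',atz(c,(176.6,112.8),.078))
print('tri tip',tri(c,(165.6,114.4),t,(265.4,228)),tri(c,(165.6,114.4),s,(296.8,197.5)))
d=atz(c,(335.2,212.6),.04);k=atz(c,(342,208.8),.04);print('drum',d,'keyway',k,np.degrees(np.arctan2(*(k-d)[[1,0]])),np.hypot(*(k-d)[:2]))
print('tri drum',tri(c,(335.2,212.6),t,(178.7,202.8)))
print('post', atz(c,(252,160),.163),'knob',atz(c,(243,301),.202), tri(c,(243,301),t,(211.5,154.5)))
g=[(143,28),(291,100),(216,217),(82,157)]
print([atz(c,u,.07).round(3) for u in g])
```

```text
tip [0.47181988 0.16063406 0.124     ] shoulder [0.4719776  0.16010104 0.078     ]
tri tip (array([0.47392769, 0.15734123, 0.11166597]), np.float64(0.0013637574068987453)) (array([0.47069454, 0.16029729, 0.12405142]), np.float64(0.0023452291600679267))
drum [0.54924262 0.3899028  0.04      ] keyway [0.54145406 0.39714907 0.04      ] 137.06569567221987 0.010638144201766425
tri drum (array([0.54881312, 0.38686614, 0.04599401]), np.float64(0.0032089334217017505))
post [0.48657494 0.25673481 0.163     ] knob [0.60818182 0.28206521 0.202     ] (array([0.65977664, 0.29111488, 0.12763057]), np.float64(0.0007233604766013864))
[array([0.392, 0.103, 0.07 ]), array([0.423, 0.284, 0.07 ]), array([0.588, 0.233, 0.07 ]), array([0.556, 0.056, 0.07 ])]
```

step_arm --targets '[{"grip": 1, "linear": [1.2, 3, 0], "twist": 0}, {"grip": 1, "linear": [1.2, 3, -2], "twist": 0}, {"grip": 1, "linear": [1.2, 3, -4], "twist": 0}, {"grip": 1, "linear": [1.3, 3.2, -4], "twist": 0}, {"grip": 1, "linear": [0, 0, -4], "twist": 0}, {"grip": 1, "linear": [0, 0, -4], "twist": 0}, {"grip": 1, "linear": [0, 0, -2], "twist": 0}, {"grip": 1, "linear": [0, 0, 0], "twist": 0}, {"grip": 1, "linear": [0, 0, 0], "twist": 0}]'

```text
time: 3.82
tool_pos: [0.5507, 0.3899, 0.1325]
tool_rot: [-0.428, 0.428, 0.564, -0.562]
ft_force: [0.5, 0.6, -0.3]
finger_gap: 1.0
```

Run:
```python
from h import *
st(); c=cap('wrist','w2')
```

```text
t 3.83 p [0.5507 0.3899 0.1325] X [-0.267  0.964  0.001] yaw 105.5 Z [-0.964 -0.267 -0.003] Y [ 0.002  0.001 -1.   ] F [ 0.46  0.55 -0.33] T [0.01 0.02 0.02] g 1.0 j [ 0.52  0.44  0.34  1.46 -0.    0.25]
```

View pics/w2.png

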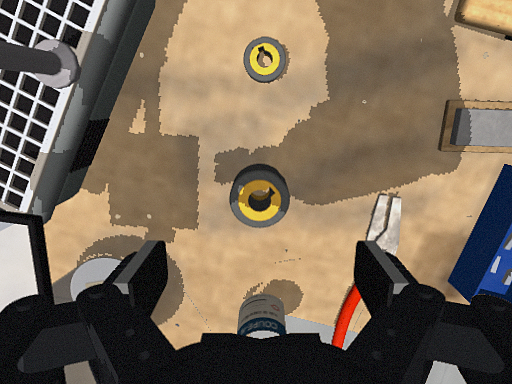

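Run:
```python
from h import *
c=load('w2'); crop(c,'w2c',215,150,305,240,6)
```

```text
(no output)
```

View pics/w2c.png

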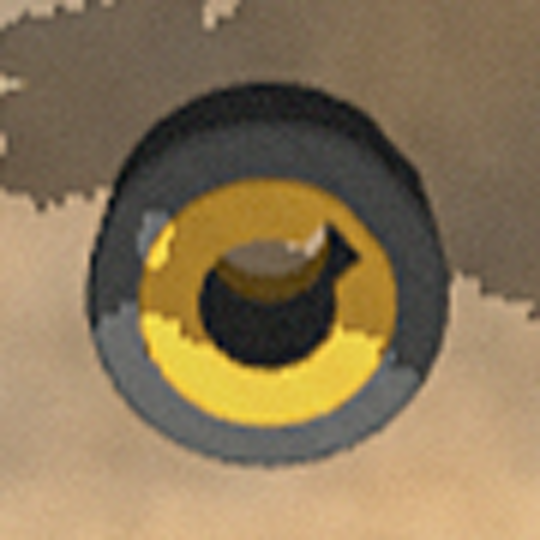

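Run:
```python
from h import *
c=load('w2'); f=lambda x,y:atz(c,(215+x/6-.4,150+y/6-.4),.04)
d=f(268,302.5);k=f(345,243);print(d,k,np.degrees(np.arctan2(*(k-d)[[1,0]])),np.hypot(*(k-d)[:2]))
print(np.linalg.norm(f(198,302)-f(338,302)), np.linalg.norm(f(88,300)-f(448,300)))
```

```text
[0.55019054 0.38976299 0.04      ] [0.54063961 0.39657201 0.04      ] 144.51428448161369 0.01172958044285999
0.01670685544525567 0.04295575557710073
```

step_arm --grip_force 40 --targets '[{"grip": 1, "linear": [0, 0, -3], "twist": 0}, {"grip": 1, "linear": [0, 0, -3], "twist": 0}, {"grip": 1, "linear": [0, 0, -2], "twist": 0}, {"grip": 1, "linear": [0, 0, -1.5], "twist": 0}, {"grip": 1, "linear": [0, 0, -0.8], "twist": 0}, {"grip": 1, "linear": [0, 0, 0], "twist": 0}, {"grip": 1, "linear": [0, 0, 0], "twist": 0}]'

```text
time: 4.75
tool_pos: [0.5507, 0.3907, 0.0285]
tool_rot: [-0.427, 0.428, 0.564, -0.563]
ft_force: [-0.8, -0.2, 0.2]
finger_gap: 1.0
```

step_arm --targets '[{"grip": 0.4, "linear": [0, 0, 0], "twist": 0}, {"grip": 0.4, "linear": [0, 0, 0], "twist": 0}, {"grip": 0.4, "linear": [0, 0, 0], "twist": 0}, {"grip": 0.4, "linear": [0, 0, 0], "twist": 0}, {"grip": 0.4, "linear": [0, 0, 0], "twist": 0}, {"grip": 0.4, "linear": [0, 0, 0], "twist": 0}]'

```text
time: 5.5
tool_pos: [0.5504, 0.3904, 0.0281]
tool_rot: [-0.427, 0.428, 0.564, -0.563]
ft_force: [-0.4, -0.1, 4.3]
finger_gap: 0.504
```

Run:
```python
from h import *
st(); c=cap('wrist','w3')
```

```text
t 5.5 p [0.5504 0.3904 0.0281] X [-0.268  0.963  0.   ] yaw 105.6 Z [-0.963 -0.268 -0.001] Y [ 0.001  0.    -1.   ] F [-0.39 -0.11  4.32] T [-0.13 -0.03 -0.  ] g 0.504 j [ 0.52  0.49  0.19  1.27 -0.    0.25]
```

View pics/w3.png

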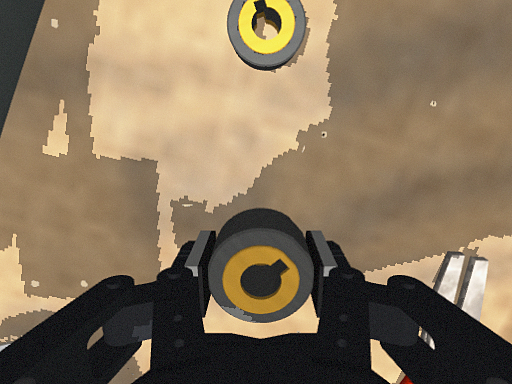

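step_arm --targets '[{"grip": 0.3, "linear": [0, 0, 1], "twist": 0}, {"grip": 0.3, "linear": [0, 0, 3], "twist": 0}, {"grip": 0.3, "linear": [0, 0, 4], "twist": 0}, {"grip": 0.3, "linear": [0, 0, 4], "twist": 0}, {"grip": 0.3, "linear": [0, 0, 4.2], "twist": 0}, {"grip": 0.3, "linear": [-0.5, -2, 3], "twist": 3}, {"grip": 0.3, "linear": [-0.7, -3, 2], "twist": 4}, {"grip": 0.3, "linear": [-1, -4, 0], "twist": 5}, {"grip": 0.3, "linear": [-1, -4, 0], "twist": 5}, {"grip": 0.3, "linear": [-1, -4, 0], "twist": 5}, {"grip": 0.3, "linear": [-0.6, -2.5, 0], "twist": 4}, {"grip": 0.3, "linear": [-0.4, -1.2, 0], "twist": 0}, {"grip": 0.3, "linear": [0, 0, 0], "twist": 0}, {"grip": 0.3, "linear": [0, 0, 0], "twist": 0}]'

```text
time: 7.3
tool_pos: [0.498, 0.1841, 0.239]
tool_rot: [-0.29, 0.29, 0.645, -0.645]
ft_force: [0.9, 0.0, -3.1]
finger_gap: 0.504
```

Run:
```python
from h import *
st(); c=cap('wrist','w4')
```

```text
t 7.3 p [0.498  0.1841 0.239 ] X [-0.664  0.748  0.001] yaw 131.6 Z [-0.748 -0.664 -0.   ] Y [-0.     0.001 -1.   ] F [ 0.87  0.02 -3.15] T [ 0.05 -0.03 -0.01] g 0.504 j [ 0.23  0.06  0.09  1.6   0.   -0.5 ]
```

View pics/w4.png

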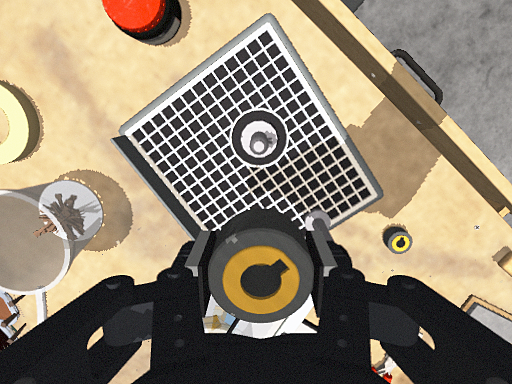

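Run:
```python
from h import *
c=load('w4'); im=c['pixels'][:,:,::-1]
a=cv2.resize(im[105:170,225:290],(520,520),interpolation=cv2.INTER_CUBIC)
b=cv2.resize(im[240:320,215:315],(275,220),interpolation=cv2.INTER_CUBIC)
o=np.zeros((520,800,3),np.uint8); o[:,:520]=a; o[:220,522:797]=b; cv2.imwrite('pics/w4c.png',o)
```

```text
(no output)
```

View pics/w4c.png

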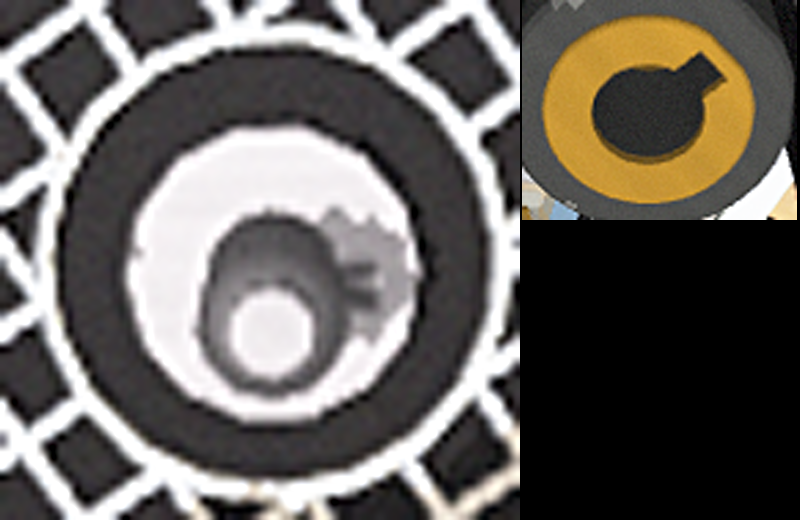

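Run:
```python
from h import *
c=load('w4'); f=lambda x,y,z:atz(c,(225+x/8-.45,105+y/8-.45),z)
ang=lambda v:np.degrees(np.arctan2(v[1],v[0]))
sh=f(272,274,.078); tip=f(270,332,.124); print(sh,tip)
cen=(sh+tip)/2
for z in (.078,.087,.096):
    for u in [(375,283),(375,270),(380,296),(350,283)]:
        v=f(*u,z)-cen; print(z,u,ang(v).round(1),np.hypot(v[0],v[1]).round(4))
g=lambda x,y:atz(c,(215+(x-522)/2.75-.3,240+y/2.75-.3),.251)
d=g(649,110);k=g(713,65);print('drum',d,k,ang(k-d),np.hypot(*(k-d)[:2]), np.linalg.norm(g(592,110)-g(705,110)))
# projected key model overlay for angles
sp=cen[:2]
for A in range(90,180,10):
    a=np.radians(A); P=[[sp[0]+11.2e-3*np.cos(a),sp[1]+11.2e-3*np.sin(a),.094]]
    u=proj(c,P)[0]; print(A,((u-[225,105]+.45)*8).round(0))
print(st()[0]['tool_pos'])
```

```text
[0.47145086 0.1597477  0.078     ] [0.47152518 0.1598343  0.124     ]
0.078 (375, 283) 126.9 0.0116
0.078 (375, 270) 134.1 0.0115
0.078 (380, 296) 120.4 0.0123
0.078 (350, 283) 125.4 0.0088
0.087 (375, 283) 132.3 0.0112
0.087 (375, 270) 139.4 0.0113
0.087 (380, 296) 125.4 0.0118
0.087 (350, 283) 132.5 0.0085
0.096 (375, 283) 137.9 0.0109
0.096 (375, 270) 144.8 0.0112
0.096 (380, 296) 130.8 0.0114
0.096 (350, 283) 139.9 0.0083
drum [0.49715937 0.1847621  0.251     ] [0.48565058 0.1867633  0.251     ] 170.135761838359 0.011681478867149753 0.01640540000529683
90 [350. 362.]
100 [361. 348.]
110 [370. 331.]
120 [375. 313.]
130 [377. 295.]
140 [376. 277.]
150 [372. 258.]
160 [365. 241.]
170 [355. 226.]
t 7.35 p [0.4981 0.1842 0.2391] X [-0.664  0.748  0.001] yaw 131.6 Z [-0.748 -0.664 -0.   ] Y [-0.  0. -1.] F [-0.47 -1.46 -1.9 ] T [-0.01 -0.01 -0.01] g 0.504 j [ 0.23  0.06  0.09  1.6   0.   -0.5 ]
[0.4980517  0.18420292 0.23906798]
```

step_arm --targets '[{"grip": 0.3, "linear": [-0.6, -0.6, 0], "twist": -7}, {"grip": 0.3, "linear": [-0.6, -0.6, 0], "twist": -7}, {"grip": 0.3, "linear": [-0.6, -0.6, 0], "twist": -7}, {"grip": 0.3, "linear": [-0.5, -0.4, 0], "twist": -7}, {"grip": 0.3, "linear": [-0.3, -0.24, -1], "twist": -7}, {"grip": 0.3, "linear": [0, 0, -2.5], "twist": 0}, {"grip": 0.3, "linear": [0, 0, -2.5], "twist": 0}, {"grip": 0.3, "linear": [0, 0, -1.4], "twist": 0}, {"grip": 0.3, "linear": [0, 0, 0], "twist": 0}, {"grip": 0.3, "linear": [0, 0, 0], "twist": 0}]'

```text
time: 8.6
tool_pos: [0.4726, 0.1592, 0.1663]
tool_rot: [-0.47, 0.471, 0.528, -0.527]
ft_force: [0.0, 0.5, -1.8]
finger_gap: 0.503
```

Run:
```python
from h import *
st(); c=cap('wrist','w5'); s=cap('side','s5'); crop(s,'s5c',230,120,360,260,4)
st()
```

```text
t 8.6 p [0.4726 0.1592 0.1663] X [-0.115  0.993  0.   ] yaw 96.6 Z [-0.993 -0.115 -0.002] Y [ 0.002  0.    -1.   ] F [ 0.03  0.48 -1.75] T [0.   0.04 0.05] g 0.503 j [ 0.19 -0.02 -0.14  1.45  0.    0.08]
t 8.7 p [0.4729 0.1591 0.1667] X [-0.115  0.993  0.   ] yaw 96.6 Z [-0.993 -0.115 -0.003] Y [ 0.003  0.    -1.   ] F [-0.23 -0.25 -1.77] T [ 0.05 -0.04 -0.01] g 0.501 j [ 0.19 -0.03 -0.14  1.45 -0.    0.08]
```

View pics/w5.png

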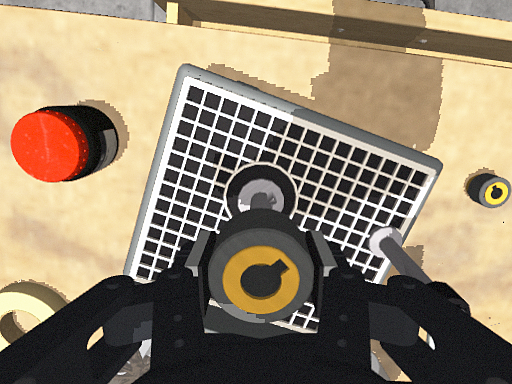

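View pics/s5c.png

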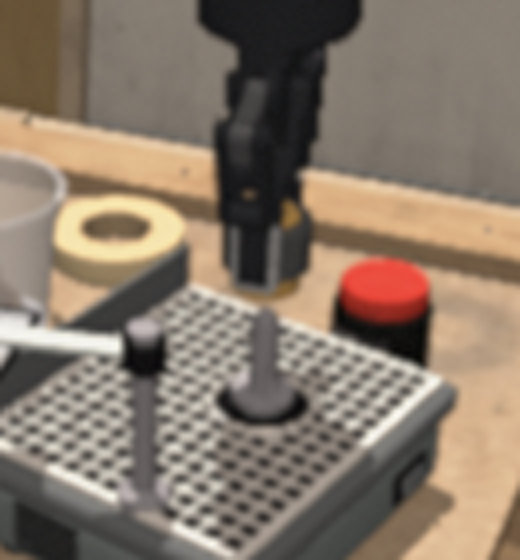

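Run:
```python
from h import *
c=load('w5'); im=c['pixels'][:,:,::-1]
a=cv2.resize(im[160:215,225:305],(640,440),interpolation=cv2.INTER_CUBIC); cv2.imwrite('pics/w5a.png',a)
b=cv2.resize(im[235:325,205:320],(690,540),interpolation=cv2.INTER_CUBIC); cv2.imwrite('pics/w5b.png',b)
```

```text
(no output)
```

View pics/w5a.png

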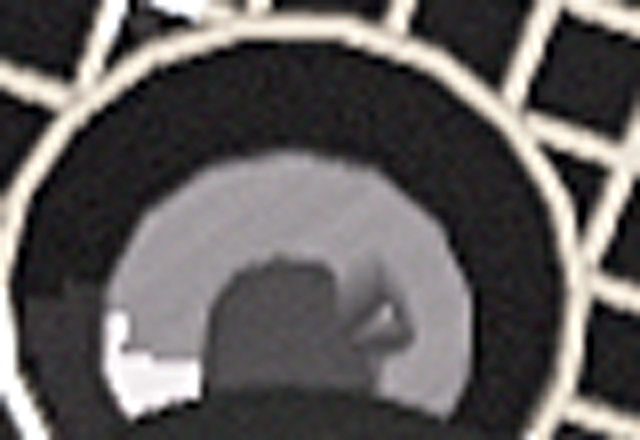

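View pics/w5b.png

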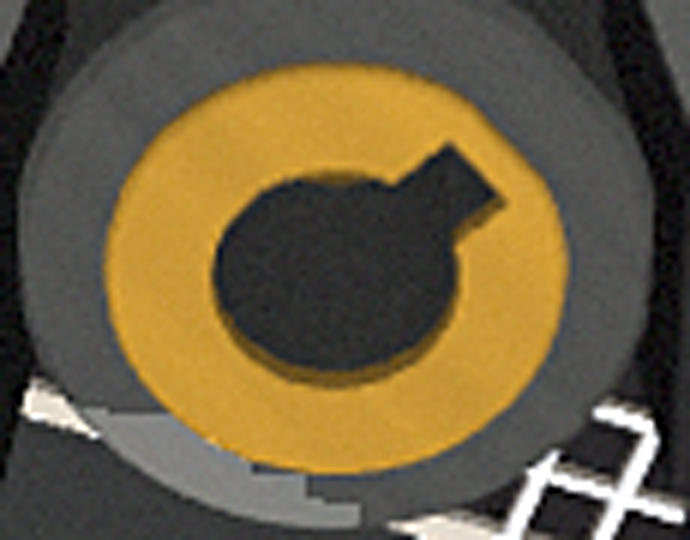

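Run:
```python
from h import *
c=load('w5'); f=lambda x,y,z:atz(c,(225+x/8-.45,160+y/8-.45),z)
ang=lambda v:np.degrees(np.arctan2(v[1],v[0]))
sp=np.array([.4715,.1598,0])
print('shoulder edges',f(103,300,.078),f(473,300,.078),f(290,152,.078))
for u,z in [((378,255),.078),((390,300),.093),((410,335),.093),((375,315),.096)]:
    v=f(*u,z)-sp; print(u,z,ang(v).round(1),np.hypot(v[0],v[1]).round(4))
for A in range(110,175,10):
    a=np.radians(A); e=np.array([np.cos(a),np.sin(a)]);n=np.array([-e[1],e[0]])
    P=[[*(sp[:2]+e*rr+n*w),z] for rr,w,z in [(.0112,.00225,.078),(.0112,-.00225,.078),(.0112,.00225,.0945),(.0112,-.00225,.0945)]]
    print(A,((proj(c,P)-[225,160]+.45)*8).round(0).tolist())
g=lambda x,y,z=.1785:atz(c,(205+x/6-.4,235+y/6-.4),z)
d=g(336,273);k=g(478,172);print('drum',d,ang(k-d),np.hypot(*(k-d)[:2]),np.linalg.norm(g(214,273)-g(458,273)))
```

```text
shoulder edges [0.47008419 0.14352276 0.078     ] [0.46636746 0.17569914 0.078     ] [0.45496256 0.15824826 0.078     ]
(378, 255) 0.078 139.2 0.0109
(390, 300) 0.093 139.6 0.0116
(410, 335) 0.093 122.5 0.0113
(375, 315) 0.096 143.2 0.0104
110 [[405.0, 283.0], [416.0, 331.0], [414.0, 342.0], [426.0, 393.0]]
120 [[393.0, 264.0], [413.0, 310.0], [402.0, 322.0], [423.0, 370.0]]
130 [[379.0, 248.0], [407.0, 289.0], [386.0, 304.0], [416.0, 348.0]]
140 [[362.0, 233.0], [397.0, 269.0], [368.0, 289.0], [405.0, 327.0]]
150 [[342.0, 222.0], [383.0, 252.0], [346.0, 277.0], [391.0, 308.0]]
160 [[320.0, 215.0], [367.0, 237.0], [323.0, 268.0], [373.0, 292.0]]
170 [[298.0, 211.0], [348.0, 225.0], [299.0, 264.0], [352.0, 280.0]]
drum [0.47183476 0.15995685 0.1785    ] 135.50484518948915 0.011920967575121172 0.016216336139440016
```

step_arm --targets '[{"grip": 0.3, "linear": [0, 0, -0.5], "twist": -2}, {"grip": 0.3, "linear": [0, 0, -0.5], "twist": 0}, {"grip": 0.3, "linear": [0, 0, -0.5], "twist": 0}, {"grip": 0.3, "linear": [0, 0, -0.5], "twist": 0}, {"grip": 0.3, "linear": [0, 0, -0.4], "twist": 0}, {"grip": 0.3, "linear": [0, 0, 0], "twist": 0}]'

```text
time: 9.45
tool_pos: [0.4715, 0.1588, 0.1407]
tool_rot: [0.48, -0.479, -0.519, 0.52]
ft_force: [0.1, 0.5, -3.2]
finger_gap: 0.507
```

step_arm --targets '[{"grip": 0.3, "linear": [0, 0, -0.4], "twist": 0}, {"grip": 0.3, "linear": [0, 0, -0.4], "twist": 0}, {"grip": 0.3, "linear": [0, 0, -0.3], "twist": 0}, {"grip": 0.3, "linear": [0, 0, 0], "twist": 0}, {"grip": 0.3, "linear": [0, 0, 0], "twist": 0}]'

```text
time: 10.07
tool_pos: [0.472, 0.1589, 0.1304]
tool_rot: [-0.48, 0.48, 0.52, -0.52]
ft_force: [0.3, 0.2, -2.0]
finger_gap: 0.504
```

step_arm --targets '[{"grip": 0.3, "linear": [0, 0, -0.2], "twist": 0}, {"grip": 0.3, "linear": [0, 0, -0.2], "twist": 0}, {"grip": 0.3, "linear": [0, 0, -0.2], "twist": 0}, {"grip": 0.3, "linear": [0, 0, -0.1], "twist": 0}, {"grip": 0.3, "linear": [0, 0, 0], "twist": 0}]'

```text
time: 10.7
tool_pos: [0.4718, 0.1589, 0.1232]
tool_rot: [0.48, -0.48, -0.519, 0.52]
ft_force: [0.7, 0.3, -2.6]
finger_gap: 0.5
```

step_arm --targets '[{"grip": 0.3, "linear": [0, 0, -0.1], "twist": 0}, {"grip": 0.3, "linear": [0, 0, -0.1], "twist": 0}, {"grip": 0.3, "linear": [0, 0, 0], "twist": 0}]'

```text
time: 11.08
tool_pos: [0.4718, 0.1588, 0.1212]
tool_rot: [0.48, -0.48, -0.519, 0.52]
ft_force: [0.2, 0.4, -2.7]
finger_gap: 0.504
```

step_arm --targets '[{"grip": 0.3, "linear": [0, 0, -0.1], "twist": 0}, {"grip": 0.3, "linear": [0, 0, -0.1], "twist": 0}, {"grip": 0.3, "linear": [0, 0, 0], "twist": 0}]'

```text
time: 11.45
tool_pos: [0.4718, 0.1589, 0.1191]
tool_rot: [0.48, -0.48, -0.519, 0.52]
ft_force: [-0.6, 0.4, -2.7]
finger_gap: 0.501
```

step_arm --targets '[{"grip": 0.3, "linear": [0, 0, -0.1], "twist": 0}, {"grip": 0.3, "linear": [0, 0, -0.1], "twist": 0}, {"grip": 0.3, "linear": [0, 0, 0], "twist": 0}]'

```text
time: 11.82
tool_pos: [0.4718, 0.1589, 0.1172]
tool_rot: [0.48, -0.48, -0.519, 0.52]
ft_force: [0.9, -0.5, -2.7]
finger_gap: 0.503
```

step_arm --targets '[{"grip": 0.3, "linear": [0, 0, -0.15], "twist": 0}, {"grip": 0.3, "linear": [0, 0, -0.15], "twist": 0}, {"grip": 0.3, "linear": [0, 0, -0.15], "twist": 0}, {"grip": 0.3, "linear": [0, 0, 0], "twist": 0}]'

```text
time: 12.32
tool_pos: [0.4718, 0.1588, 0.1126]
tool_rot: [0.48, -0.48, -0.519, 0.52]
ft_force: [0.7, 0.8, -2.4]
finger_gap: 0.503
```

step_arm --targets '[{"grip": 0.3, "linear": [0, 0, -0.15], "twist": 0}, {"grip": 0.3, "linear": [0, 0, -0.15], "twist": 0}, {"grip": 0.3, "linear": [0, 0, 0], "twist": 0}]'

```text
time: 12.7
tool_pos: [0.4718, 0.1588, 0.1096]
tool_rot: [0.48, -0.48, -0.519, 0.52]
ft_force: [-0.2, -0.5, -2.6]
finger_gap: 0.503
```

step_arm --targets '[{"grip": 0.3, "linear": [0, 0, -0.1], "twist": 0}, {"grip": 0.3, "linear": [0, 0, -0.1], "twist": 0}, {"grip": 0.3, "linear": [0, 0, 0], "twist": 0}]'

```text
time: 13.08
tool_pos: [0.4719, 0.1589, 0.1077]
tool_rot: [0.48, -0.48, -0.519, 0.52]
ft_force: [-0.3, -0.3, -2.3]
finger_gap: 0.504
```

step_arm --targets '[{"grip": 0.3, "linear": [0, 0, -0.1], "twist": 0}, {"grip": 0.3, "linear": [0, 0, 0], "twist": 0}]'

```text
time: 13.32
tool_pos: [0.4718, 0.1589, 0.1067]
tool_rot: [0.48, -0.48, -0.519, 0.52]
ft_force: [-0.6, 0.1, -2.1]
finger_gap: 0.501
```

step_arm --targets '[{"grip": 0.3, "linear": [0, 0, -0.05], "twist": 0}, {"grip": 0.3, "linear": [0, 0, 0], "twist": 0}]'

```text
time: 13.58
tool_pos: [0.4719, 0.1589, 0.1063]
tool_rot: [0.48, -0.48, -0.52, 0.52]
ft_force: [-0.8, 1.2, -2.9]
finger_gap: 0.505
```

step_arm --targets '[{"grip": 0.3, "linear": [0, 0, -0.05], "twist": 0}, {"grip": 0.3, "linear": [0, 0, 0], "twist": 0}]'

```text
time: 13.82
tool_pos: [0.472, 0.1589, 0.1061]
tool_rot: [-0.48, 0.48, 0.52, -0.519]
ft_force: [-0.9, -1.3, -1.4]
finger_gap: 0.501
```

step_arm --targets '[{"grip": 0.3, "linear": [0, 0, -0.05], "twist": 0}, {"grip": 0.3, "linear": [0, 0, 0], "twist": 0}]'

```text
time: 14.08
tool_pos: [0.472, 0.1589, 0.106]
tool_rot: [-0.48, 0.48, 0.52, -0.519]
ft_force: [-2.0, -0.5, 2.7]
finger_gap: 0.506
```

step_arm --targets '[{"grip": 0.3, "linear": [0, 0, -0.05], "twist": 0}, {"grip": 0.3, "linear": [0, 0, 0], "twist": 0}]'

```text
time: 14.32
tool_pos: [0.472, 0.1589, 0.106]
tool_rot: [-0.479, 0.48, 0.52, -0.519]
ft_force: [-3.5, -0.0, 5.5]
finger_gap: 0.503
```

step_arm --targets '[{"grip": 0.6, "linear": [0, 0, 0.1], "twist": 0}, {"grip": 0.8, "linear": [0, 0, 0], "twist": 0}, {"grip": 0.9, "linear": [0, 0, 0], "twist": 0}, {"grip": 0.9, "linear": [0, 0, 0], "twist": 0}, {"grip": 0.9, "linear": [0, 0, 1], "twist": 0}, {"grip": 0.9, "linear": [0, 0, 2], "twist": 0}, {"grip": 0.9, "linear": [0, 0, 3], "twist": 0}, {"grip": 0.9, "linear": [0, 0, 3], "twist": 0}, {"grip": 0.9, "linear": [0, 0, 3], "twist": 0}, {"grip": 0.9, "linear": [0, 0, 2], "twist": 0}, {"grip": 0.9, "linear": [0, 0, 0], "twist": 0}]'

```text
time: 15.7
tool_pos: [0.4732, 0.1591, 0.2486]
tool_rot: [-0.479, 0.481, 0.521, -0.518]
ft_force: [-0.1, -0.7, -0.0]
finger_gap: 0.901
```

Run:
```python
from h import *
st(); c=cap('wrist','w6'); s=cap('side','s6'); t=cap('top','t6');crop(s,'s6c',170,140,350,270,4)
```

```text
t 15.7 p [0.4732 0.1591 0.2486] X [-0.08   0.997  0.001] yaw 94.6 Z [-0.997 -0.08  -0.005] Y [ 0.005  0.001 -1.   ] F [-0.13 -0.75 -0.05] T [-0.   -0.01 -0.  ] g 0.901 j [ 0.19 -0.02  0.02  1.61 -0.    0.11]
```

View pics/w6.png

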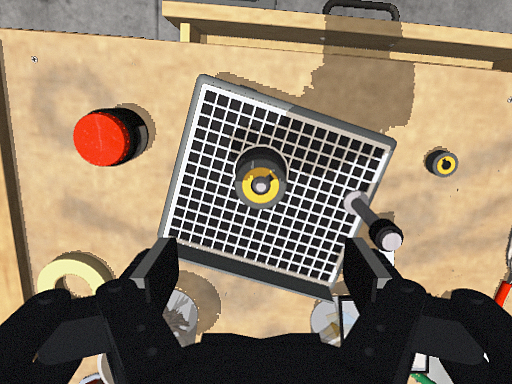

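View pics/s6c.png

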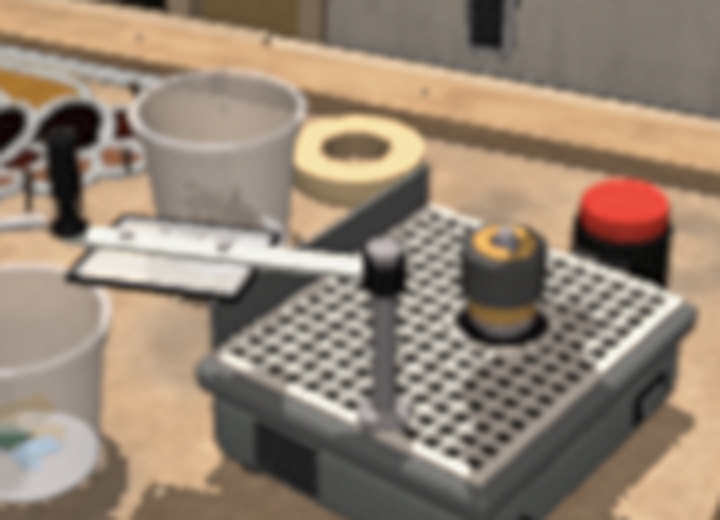

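step_arm --targets '[{"grip": 0.6, "linear": [2, 1.5, 0.3], "twist": 1}, {"grip": 0.6, "linear": [4, 3, 0], "twist": 1}, {"grip": 0.6, "linear": [4, 3, 0], "twist": 1}, {"grip": 0.6, "linear": [4, 3, 0], "twist": 1}, {"grip": 0.6, "linear": [2.3, 1.8, 0], "twist": 1}, {"grip": 0.6, "linear": [0, 0, 0], "twist": 0}, {"grip": 0.6, "linear": [0, 0, 0], "twist": 0}]'

```text
time: 16.73
tool_pos: [0.6341, 0.2814, 0.2477]
tool_rot: [0.457, -0.456, -0.539, 0.541]
ft_force: [-0.6, -0.8, -0.8]
finger_gap: 0.597
```

Run:
```python
from h import *
st(); c=cap('wrist','w7')
s=load('s6')
im=cv2.resize(s['pixels'][180:250,270:330,::-1],None,fx=8,fy=8,interpolation=cv2.INTER_CUBIC)
for z,R in ((.078,.0165),(.078,.0175),(.09,.022),(.118,.022),(.124,.004)):
    a=np.linspace(0,2*np.pi,40);P=np.stack([.4715+R*np.cos(a),.1598+R*np.sin(a),0*a+z],1)
    u=((proj(s,P)-[270,180]+.45)*8).astype(int); cv2.polylines(im,[u.reshape(-1,1,2)],True,(0,255,0),1)
cv2.imwrite('pics/s6o.png',im)
```

```text
t 16.73 p [0.6341 0.2814 0.2477] X [-0.166  0.986 -0.001] yaw 99.6 Z [-0.986 -0.166  0.003] Y [-0.003 -0.001 -1.   ] F [-0.55 -0.78 -0.81] T [-0.   -0.01 -0.02] g 0.597 j [ 0.32  0.53  0.68  1.73 -0.    0.15]
```

View pics/w7.png

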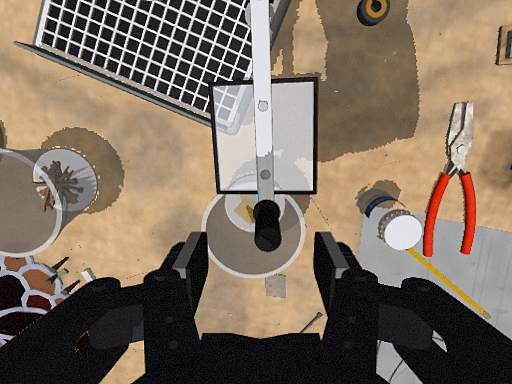

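View pics/s6o.png

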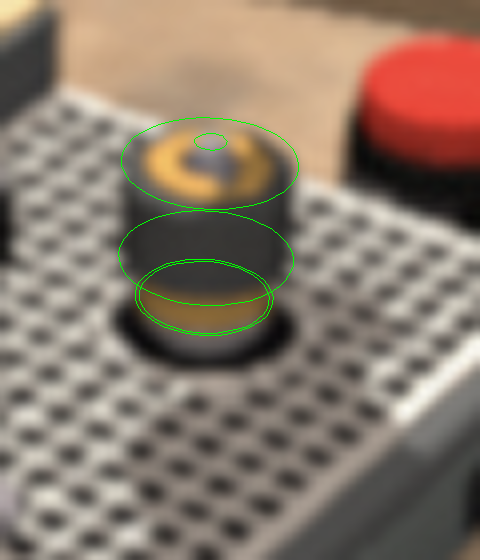

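Run:
```python
from h import *
c=load('w7'); k=atz(c,(267,237),.202); print(k)
p=np.array([.488,.2584]); print(np.hypot(*(k[:2]-p)),np.degrees(np.arctan2(*(k[:2]-p)[::-1])))
print([((proj(c,[[*k[:2]+e,.202]])[0])).round(1) for e in ([.008,0],[-.008,0],[0,.008],[0,-.008])])
```

```text
[0.63985033 0.28700276 0.202     ]
0.15452067506210976 10.66733232206381
[array([264.7, 249.4]), array([269.4, 224.3]), array([280.6, 239.1]), array([253.4, 234.9])]
```

step_arm --targets '[{"grip": 0.6, "linear": [0.4, 0.4, -1.5], "twist": 0}, {"grip": 0.6, "linear": [0, 0, -2], "twist": 0}, {"grip": 0.6, "linear": [0, 0, -2], "twist": 0}, {"grip": 0.35, "linear": [0, 0, 0], "twist": 0}, {"grip": 0.35, "linear": [0, 0, 0], "twist": 0}, {"grip": 0.35, "linear": [0, 0, 0], "twist": 0}]'

```text
time: 17.52
tool_pos: [0.6394, 0.286, 0.1954]
tool_rot: [-0.456, 0.457, 0.541, -0.539]
ft_force: [0.1, 0.1, -0.5]
finger_gap: 0.348
```

Run:
```python
from h import *
s,M=st(); c=cap('wrist','w8')
t=load('t6');w=load('w6'); print('post',atz(w,(391,241),.163))
P=np.array([.489,.2585]);p=s['tool_pos'][:2]; v=p-P; print(np.hypot(*v),np.degrees(np.arctan2(v[1],v[0])))
R=.150;th0=np.arctan2(v[1],v[0]); 
th=th0-np.radians(6)*np.arange(0,21); Q=P+R*np.stack([np.cos(th),np.sin(th)],1); Q[0]=p
print((np.diff(Q,axis=0)*100).round(2).tolist())
```

```text
t 17.52 p [0.6394 0.286  0.1954] X [-0.166  0.986  0.   ] yaw 99.6 Z [-0.986 -0.166 -0.003] Y [ 0.002  0.001 -1.   ] F [ 0.05  0.11 -0.51] T [ 0.01  0.02 -0.  ] g 0.348 j [0.32 0.52 0.57 1.61 0.   0.16]
post [0.49406381 0.25648459 0.163     ]
0.1529390002160378 10.358088217254725
[[-0.09, -1.61], [0.04, -1.57], [-0.13, -1.56], [-0.29, -1.54], [-0.45, -1.5], [-0.6, -1.45], [-0.75, -1.38], [-0.89, -1.29], [-1.02, -1.19], [-1.14, -1.08], [-1.25, -0.95], [-1.34, -0.82], [-1.42, -0.67], [-1.48, -0.52], [-1.53, -0.36], [-1.56, -0.2], [-1.57, -0.04], [-1.56, 0.13], [-1.54, 0.29], [-1.5, 0.45]]
```

View pics/w8.png

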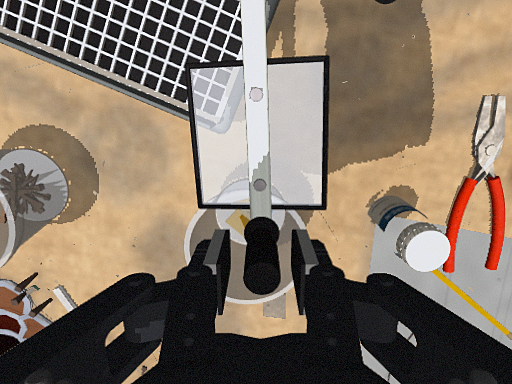

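step_arm --targets '[{"grip": 0.35, "linear": [-0.05, -0.8, 0], "twist": -3}, {"grip": 0.35, "linear": [0, -0.8, 0], "twist": -3}, {"grip": 0.35, "linear": [0.04, -1.57, 0], "twist": -6}, {"grip": 0.35, "linear": [-0.13, -1.56, 0], "twist": -6}, {"grip": 0.35, "linear": [-0.29, -1.54, 0], "twist": -6}, {"grip": 0.35, "linear": [-0.45, -1.5, 0], "twist": -6}, {"grip": 0.35, "linear": [-0.6, -1.45, 0], "twist": -6}, {"grip": 0.35, "linear": [-0.75, -1.38, 0], "twist": -6}, {"grip": 0.35, "linear": [-0.89, -1.29, 0], "twist": -6}, {"grip": 0.35, "linear": [-1.02, -1.19, 0], "twist": -6}, {"grip": 0.35, "linear": [-1.14, -1.08, 0], "twist": -6}, {"grip": 0.35, "linear": [-1.25, -0.95, 0], "twist": -6}, {"grip": 0.35, "linear": [0, 0, 0], "twist": 0}]'

```text
time: 19.2
tool_pos: [0.5737, 0.1345, 0.1951]
tool_rot: [-0.677, 0.677, 0.205, -0.204]
ft_force: [1.1, -0.5, -0.2]
finger_gap: 0.346
```

Run:
```python
from h import *
st(); c=cap('wrist','w9')
```

```text
t 19.2 p [0.5737 0.1345 0.1951] X [0.833 0.553 0.002] yaw 33.6 Z [-0.553  0.833 -0.001] Y [ 0.002  0.    -1.   ] F [ 1.08 -0.52 -0.21] T [ 0.02 -0.03 -0.01] g 0.346 j [ 0.12  0.21  0.17  1.53 -0.    1.1 ]
```

View pics/w9.png

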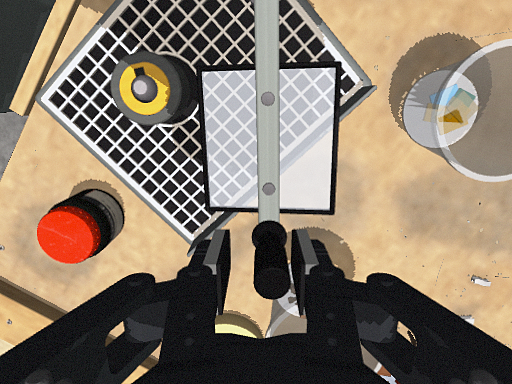

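step_arm --targets '[{"grip": 0.35, "linear": [-1.34, -0.82, 0], "twist": -6}, {"grip": 0.35, "linear": [-1.42, -0.67, 0], "twist": -6}, {"grip": 0.35, "linear": [-1.48, -0.52, 0], "twist": -6}, {"grip": 0.35, "linear": [-1.53, -0.36, 0], "twist": -6}, {"grip": 0.35, "linear": [-1.56, -0.2, 0], "twist": -6}, {"grip": 0.35, "linear": [-0.8, 0, 0], "twist": -3}, {"grip": 0.35, "linear": [-0.8, 0, 0], "twist": -3}, {"grip": 0.35, "linear": [0, 0, 0], "twist": 0}]'

```text
time: 20.25
tool_pos: [0.4848, 0.1094, 0.1943]
tool_rot: [0.707, -0.707, 0.014, -0.015]
ft_force: [-0.7, -0.8, -0.5]
finger_gap: 0.348
```

Run:
```python
from h import *
st(); c=cap('wrist','w10')
```

```text
t 20.25 p [0.4848 0.1094 0.1943] X [ 0.999 -0.04   0.001] yaw -2.3 Z [0.04  0.999 0.   ] Y [ 0.001  0.    -1.   ] F [-0.69 -0.76 -0.5 ] T [ 0.   -0.02 -0.02] g 0.348 j [ 0.09 -0.03 -0.09  1.51  0.    1.7 ]
```

View pics/w10.png

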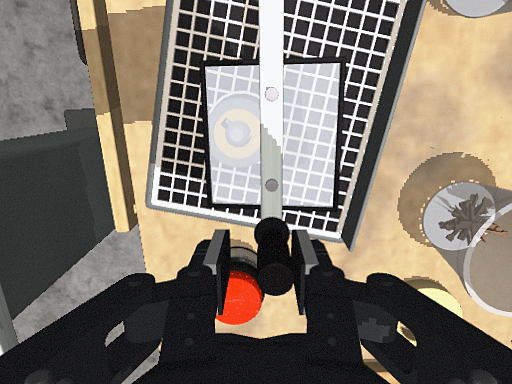

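step_arm --targets '[{"grip": 0.35, "linear": [-0.6, 0, 0], "twist": -2}, {"grip": 0.35, "linear": [-0.6, 0.05, 0], "twist": -2}, {"grip": 0.35, "linear": [-0.6, 0.05, 0], "twist": -2}, {"grip": 0.35, "linear": [0, 0, 0], "twist": 0}]'

```text
time: 20.8
tool_pos: [0.4657, 0.1101, 0.1938]
tool_rot: [-0.705, 0.705, -0.052, 0.052]
ft_force: [0.2, -0.4, 0.8]
finger_gap: 0.346
```

step_arm --targets '[{"grip": 0.35, "linear": [-0.4, 0.05, 0], "twist": -1}, {"grip": 0.35, "linear": [-0.3, 0.05, 0], "twist": 0}, {"grip": 0.35, "linear": [0, 0, 0], "twist": 0}]'

```text
time: 21.18
tool_pos: [0.459, 0.1111, 0.1938]
tool_rot: [-0.705, 0.705, -0.058, 0.058]
ft_force: [-0.2, -0.6, -0.2]
finger_gap: 0.352
```

step_arm --targets '[{"grip": 0.35, "linear": [-0.3, 0.05, 0], "twist": 0}, {"grip": 0.35, "linear": [0, 0, 0], "twist": 0}]'

```text
time: 21.42
tool_pos: [0.4561, 0.1116, 0.1938]
tool_rot: [0.705, -0.705, 0.058, -0.058]
ft_force: [-0.5, -0.2, 0.5]
finger_gap: 0.352
```

step_arm --targets '[{"grip": 0.35, "linear": [-0.2, 0.03, 0], "twist": 0}, {"grip": 0.35, "linear": [0, 0, 0], "twist": 0}]'

```text
time: 21.68
tool_pos: [0.4542, 0.1119, 0.1938]
tool_rot: [0.705, -0.705, 0.058, -0.058]
ft_force: [0.0, 0.2, -0.7]
finger_gap: 0.353
```

step_arm --targets '[{"grip": 0.35, "linear": [-0.2, 0.03, 0], "twist": 0}, {"grip": 0.35, "linear": [0, 0, 0], "twist": 0}]'

```text
time: 21.92
tool_pos: [0.4535, 0.112, 0.1938]
tool_rot: [-0.705, 0.705, -0.057, 0.059]
ft_force: [5.4, -0.4, -2.7]
finger_gap: 0.348
```

step_arm --targets '[{"grip": 0.35, "linear": [-0.2, 0.03, 0], "twist": 0}, {"grip": 0.35, "linear": [0, 0, 0], "twist": 0}]'

```text
time: 22.18
tool_pos: [0.4534, 0.1121, 0.1939]
tool_rot: [-0.705, 0.705, -0.056, 0.061]
ft_force: [10.8, -0.6, -5.4]
finger_gap: 0.35
```

Run:
```python
from h import *
st(); c=cap('wrist','w11')
```

```text
t 22.18 p [0.4534 0.1121 0.1939] X [ 0.986 -0.164  0.007] yaw -9.5 Z [0.164 0.986 0.   ] Y [ 0.007 -0.001 -1.   ] F [10.82 -0.59 -5.42] T [-0.2  -1.94  0.04] g 0.35 j [ 0.1  -0.12 -0.17  1.51 -0.    1.84]
```

View pics/w11.png

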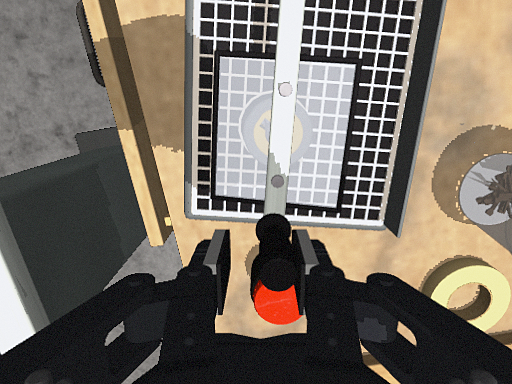

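step_arm --targets '[{"grip": 0.35, "linear": [0.5, 0, 0], "twist": 0}, {"grip": 0.5, "linear": [0.3, 0, 0], "twist": 0}, {"grip": 0.6, "linear": [0.2, 0, 0], "twist": 0}, {"grip": 0.6, "linear": [0, 0, 0], "twist": 0}, {"grip": 0.6, "linear": [0, 0, 1.5], "twist": 0}, {"grip": 0.6, "linear": [0, 0, 3], "twist": 0}, {"grip": 0.6, "linear": [0, 0, 4], "twist": 0}, {"grip": 0.6, "linear": [0, 0, 3], "twist": 0}, {"grip": 0.6, "linear": [0, -4, 0], "twist": 0}, {"grip": 0.6, "linear": [0, -4, 0], "twist": 0}, {"grip": 0.6, "linear": [0, -4, 0], "twist": 0}, {"grip": 0.6, "linear": [0, 0, 0], "twist": 0}, {"grip": 0.6, "linear": [0, 0, 0], "twist": 0}]'

```text
time: 23.85
tool_pos: [0.4603, -0.0072, 0.3096]
tool_rot: [0.705, -0.704, 0.058, -0.059]
ft_force: [-0.0, 0.0, 0.1]
finger_gap: 0.599
```

Run:
```python
from h import *
st(); s=cap('side','s12');t=cap('top','t12'); 
a=cv2.resize(s['pixels'][140:280,140:350,::-1],(630,420),interpolation=cv2.INTER_CUBIC); cv2.imwrite('pics/s12c.png',a); crop(t,'t12c',140,130,350,275,3)
```

```text
t 23.85 p [ 0.4603 -0.0072  0.3096] X [ 0.986 -0.164  0.001] yaw -9.4 Z [0.164 0.986 0.001] Y [ 0.001  0.001 -1.   ] F [-0.01  0.01  0.13] T [ 0.01  0.05 -0.03] g 0.599 j [-0.16 -0.1   0.08  1.74  0.    1.57]
```

View pics/s12c.png

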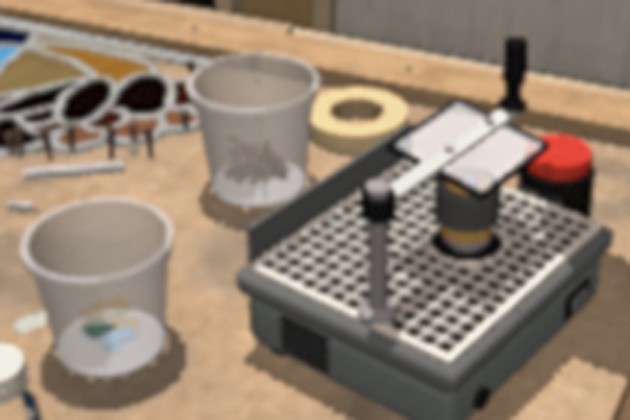

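View pics/t12c.png

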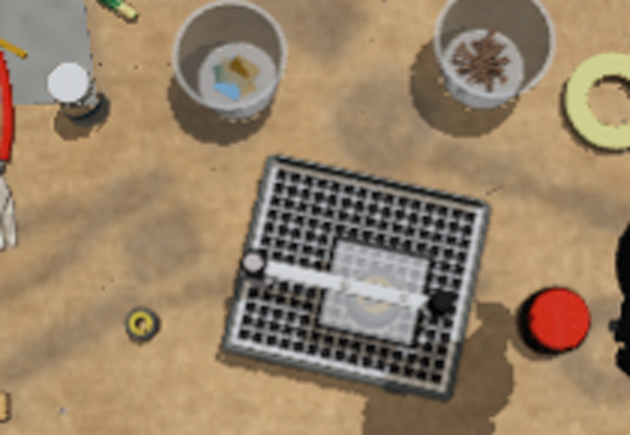

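Both views show the arm lying over the drum, parallel to the grid rows, the drum seated with its collar on the shoulder, and the jar, bottle and pots in place. The gripper is clear of everything.

Run:
```python
from h import *
t=load('t12')
k=atz(t,(140+441/3,130+300/3),.202);p=atz(t,(140+254/3,130+263/3),.163);v=k-p
print('arm deg',np.degrees(np.arctan2(v[1],v[0])),np.hypot(*v[:2]))
print(r.sign_off())
```

```text
arm deg -103.3531472762496 0.1470279347622528
the job is handed in; nothing more can be done
None
```

The job is handed in at about 24 s of the 69 s allowed; sign-off gave no verdict.

**Drum:** I picked the larger of the two drums; its bore measured 16.7 mm. I found the key at about 133° (world angle) from the wrist camera and turned the keyway to it in the air. The drum went past the key with no measurable force, so no feeling-turn was needed. I eased it onto the shoulder with about 8 N, and the side view, with the home outline drawn over it, shows it home. That outline is a few pixels off at the barrel's lower edge.

**Shield:** I swung it round with the knob loosely between the jaws until it hit its stop, with about 11 N at the end. Then I let go and backed off.

**Last checks:**
- The top view puts the arm at about -103°, against -99.5° expected at the stop, so 0.07 rad apart. That is a pixel-level measurement with calibration error. The sharp force rise on contact is the stronger sign that it is at the stop.
- The top and side views show the jar and both pots where they were, and the oil bottle standing in place.
- The gripper touches nothing; the wrist force reads about zero.
- One disagreement: the knob measured about 153 to 155 mm from my estimate of the pivot, against 150 mm given. I put that down to calibration error, and it made no difference to the swing.

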